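Steady the rocking tree stand and put the case on test

TASK

The acrylic tree stand rocks because two of its feet are perched on the tester's low contact bar: without lifting it off, push it round on the stud until it straddles the bar with all four feet on the shelf, back off, then press down on its tray to check that it stays level. Then set the charging case down gently, flat in the middle of the tray, let go of it, and last of all flip the tester's toggle switch fully over to its far side. Do not disturb the saucer and the canister.

Things in the scene. Friction and masses are not known exactly. Their poses are not given: they have to be found in the camera images.
- tester: Fixed aluminium battery tester on a walnut shelf (340 mm deep, 1 m wide, top 50 mm above the work surface). Origin: on the shelf top, under the stud's centre; z up; x points away from the robot, within 0.3 rad. A flat contact bar, 48 mm wide (x), 6 mm high, square-edged, runs along its y from y = -80 to +105 mm, centred on x = 0.
- stud_top (a point): Top centre of the round steel stud, 16 mm in diameter, that stands up from the contact bar; 26 mm above the shelf.
- housing_top (a point): Centre of the flat top of the tester's housing: 120 (x) by 80 (y) by 45 mm high, centred at tester x = 0, y = +155 mm. The toggle switch is on it.
- stand: Loose, see-through acrylic stand like a small tree, about 320 g. Origin: axis, on the plane of its feet; z up the trunk. Four round dark-tipped feet, 12 mm in diameter, at x, y = +-42 mm. Root bars over them, as thick and high as the boughs, reach 65 mm out along the diagonals. A slanting twig points to +y, 49 mm out, 61 mm up.
- collar (a point): Centre of the lower rim (10 mm above the foot plane) of the collar under the stand's trunk. Its 24 mm bore hangs loosely round the tester's stud, 4 mm play all round, so a sideways push on a bough's end turns the stand about the stud. At the start two diagonal feet perch on the bar, the stand leans about 0.1 rad, its x axis 0.45 to 1.12 rad from the tester's x.
- bough_p (a point): Top of the end of the bough along the stand's +x: a straight bar 12 mm wide, 10 mm thick, from the trunk to 95 mm from the axis, 32 to 42 mm above the foot plane. The stand sits level, all feet on the shelf, when the boughs are within about 0.17 rad of the tester's x or y axis, either way round; turned farther, its feet meet the bar's sides.
- bough_m (a point): Top of the end of the like bough along the stand's -x, 95 mm from the axis; at the start it points to the tester's -x, -y, away from its housing.
- tray (a point): Centre of the top face of the stand's flat tray (70 mm diameter), 72 mm above the stand's foot plane. It moves and turns with the stand.
- case: Loose cream plastic charging case with a thin grey seam, rounded box 58 (x) by 44 (y) by 26 mm high, 60 g, lying flat on the shelf. Origin: centre of its underside; z up.
- toggle (a joint): Toggle switch of the tester, rad: 0 is off, leaning 0.45 rad towards the tester's -x (the robot's side); 0.9 is fully on, leaning 0.45 rad to its +x. It stays where it is left (light friction, about 1.5 N at its tip). It starts between 0 and 0.15.
- toggle_tip (a point): Centre of the 14 mm ball at the end of the toggle's 8 mm metal lever, 40 mm from its hinge. The hinge lies at tester x = 0, y = +165 mm, 46 mm above the shelf, along the tester's y.
- canister: Bystander: white plastic desiccant canister with a grey screw-top lid, 52 mm in diameter, 68 mm high, loose, upright on the shelf. Origin: centre of its underside.
- saucer: Bystander: pale blue ceramic saucer, 90 mm in diameter, 14 mm high, loose on the shelf. Origin: centre of its underside.
Things that resemble listed ones, but are neither listed nor needed, are in the scene too. What is meant by the case is not purple, and is the larger of those in its own colour.

How it is judged:
By the outcome, as a careful person would: the job done as asked, in the order asked, and still so for the second after the job is handed in, with the robot touching nothing.
It also fails if it takes over 61 s, if anything falls off the work surface, if the arm or the gripper's body presses on something with over 40 N, if the wrist force passes 120 N, or if a joint passes its speed limit or range.

ROBOT

A 7-joint arm with a two-finger parallel gripper is mounted at the origin on the work surface. World frame = base frame: x ahead of the robot, y to its left, z up, the work surface at z = 0. Lengths are in m, angles in rad, forces in N, time in s.
With the tool pointing down it reaches from about 0.4 to 0.85 m from the base axis. Payload 10.4 kg.
Tool frame: the origin (TCP) lies at the very end of the fingers, on their centre line; the grasp point (between the pads) lies r.pinch_z behind it (r.pinch_z is the distance from the TCP to the grasp point, in m); z points along the fingers, x is the direction in which the jaws open and shut, and the axes are right-handed (so a half turn about z gives the same grasp; the last joint's range is limited). The gripper opens to 87 mm and grips with 3 to 60 N. Pads are 19 mm wide; open, the fingers measure 117 mm over their backs; the gripper's body (75 mm by 190 mm) begins 51 mm behind the grasp point.
Start: joints at [-1.297, 0.332, -0.065, 1.46, 0.022, 1.35, -0.088], TCP at [0.183, 0.598, 0.223] pointing down, gripper open.
Joint ranges: [-2.6, 2.6], [-0.5, 2.12], [-1.47, 1.34], [0.16, 2.42], [-1.27, 4.41], [0.06, 2.06], [-2.6, 2.6]. Speed limits (rad/s): [2.22, 2.22, 2.79, 2.79, 3.14, 3.14, 3.14].

INTERFACE

Orientations are given as a unit quaternion [x, y, z, w].
In Python, from bench import r gives the robot as it stands.
- The arm moves only by the tool carry_out, never from a script. Its argument "increments" is text: rows parted by semicolons, each of 7 numbers parted by spaces: the turn, a rotation vector about the tool's x, y, z in degrees, then the shift along the tool's x, y, z in m, then the finger opening in m, from 0 to 0.087. A call has exactly 5 rows; each row is the pose to reach, as a shift and turn from the pose measured when the call began, along the tool's axes at that moment; what a row does not reach only later rows make up. A row lasts 1/8 s, in which the tool goes at most 62.5 mm and 10.7 degrees, less where a joint would pass 70% of its speed; a pose out of reach is approached as far as the arm can. A call with a gripper value outside its range is refused whole. The fingers move at their own pace and stop on an object; "squeeze" is the grip in N (left out, the last holds). Time passes only in rows, so rows that repeat a pose let the fingers close, or fill a call up. It gives the time, the measured TCP pose, the force and the opening at its end, in the units of the state.
- r.read_state(): the state, without advancing time (a new reading comes with each control period).
- r.camera(name): name is "side" or "top"; returns (picture, depth): 480x640x3 uint8, blue, green, red; 480x640 float32, m along the optical axis (not along the pixel's ray), 0 where there is no reading.
- r.camera_model(name): a dict with "K" (3x3 intrinsics, pixels), "extrinsics" (4x4, takes a point from camera to world coordinates). Camera axes: x right, y down, z forward; pixel columns grow to the right and rows downward; lengths in m; the calibration is good to about 2 mm. A picture is of the moment at which its call begins. camera_model takes no time and is no camera call.
- r.close_job(): hands the job in, once; it reports no verdict.
The state is a dict: "time": time; "joint_positions": joint angles; "joint_vel": joint speeds; "joint_torque": joint torques, N m; "ee_pos": TCP position; "eef_rot": TCP orientation; "ft_force": force on the tool from outside, world axes, zero at the start; "torque": the same for the moment, N m; "width": finger opening in m.
Only numpy, scipy, OpenCV 4.12 (cv2) and the standard library are available. Lean on these libraries where they do the work, as an engineer would, in place of code of your own. Each camera call takes 0.05 s, during which the arm holds its last target.

## Working session

There is one attempt and no reset: what is moved stays moved. The work goes in short steps, Python scripts to look and compute and a tool call to move; the robot and the scene stay as the last step left them, time stands still between calls to the robot, and variables do not carry over. Pictures are saved under pics/ and viewed, and the job is handed in when it is done.

Besides the shell and the picture viewer there is one more tool, called after ">>>" by a JSON object that holds its "method" and its "body", one argument or row to a line. carry_out: Moves the arm, as the interface text tells. Its arguments: {"type":"object","properties":{"increments":{"type":"string"},"squeeze":{"type":"number"}},"required":["increments"]}

```bash
ls; mkdir -p pics
python3 - <<'E'
from bench import r
import cv2,numpy as np
for n in("side","top"):
    p,d=r.camera(n); cv2.imwrite(f"pics/{n}0.png",p); np.save(f"pics/{n}0.npy",d)
    print(n,r.camera_model(n))
print(r.read_state(), r.pinch_z)
E
```

```text
pics
side {'K': array([[576.4729074 ,   0.        , 313.60807904],
       [  0.        , 576.4729074 , 238.41475191],
       [  0.        ,   0.        ,   1.        ]]), 'extrinsics': array([[ 0.82734482, -0.38655014,  0.40752858,  0.14536904],
       [-0.56167006, -0.57609017,  0.59384077, -0.79045088],
       [ 0.00522397, -0.72020769, -0.69373886,  0.9541979 ],
       [ 0.        ,  0.        ,  0.        ,  1.        ]])}
top {'K': array([[448.94086348,   0.        , 327.16385847],
       [  0.        , 448.94086348, 235.70468122],
       [  0.        ,   0.        ,   1.        ]]), 'extrinsics': array([[-2.53116788e-03, -9.96442442e-01,  8.42380731e-02,
         5.80189750e-01],
       [-9.99285048e-01, -6.57314108e-04, -3.78015993e-02,
        -3.93934032e-02],
       [ 3.77224888e-02, -8.42735291e-02, -9.95728370e-01,
         8.91433590e-01],
       [ 0.00000000e+00,  0.00000000e+00,  0.00000000e+00,
         1.00000000e+00]])}
{'time': 0.1, 'joint_positions': array([-1.29657234,  0.33282662, -0.0647441 ,  1.46087044,  0.02159002,
        1.3498964 , -0.08850422]), 'joint_vel': array([-0.00061572, -0.00187799, -0.00212984, -0.00047884, -0.00033794,
        0.00070419, -0.00075923]), 'joint_torque': array([ 1.51420030e-03, -6.24535775e+01,  2.47191824e-02, -3.90731370e+01,
       -6.14559115e-02,  3.63139878e-02,  6.09622953e-05]), 'ee_pos': array([0.18267434, 0.59733777, 0.22181614]), 'eef_rot': array([ 8.03875500e-01,  5.94797237e-01, -5.14237135e-04,  4.02206126e-04]), 'ft_force': array([-0.50828482, -0.75745816, -0.75710095]), 'torque': array([ 0.00688307, -0.06318702, -0.03259306]), 'width': 0.08699271242877023} 0.0187
```

View pics/top0.png

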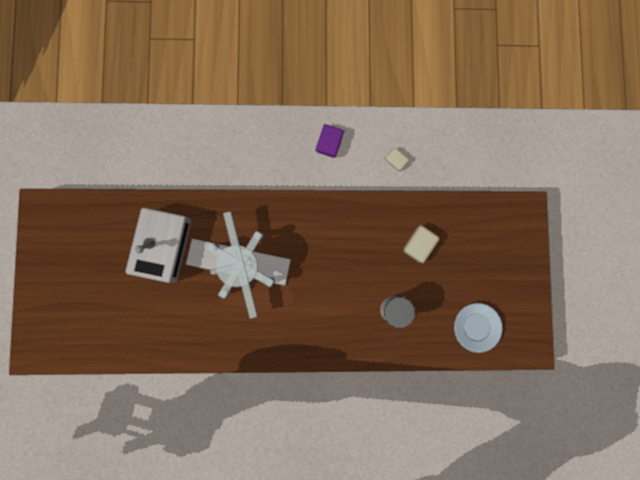

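View pics/side0.png

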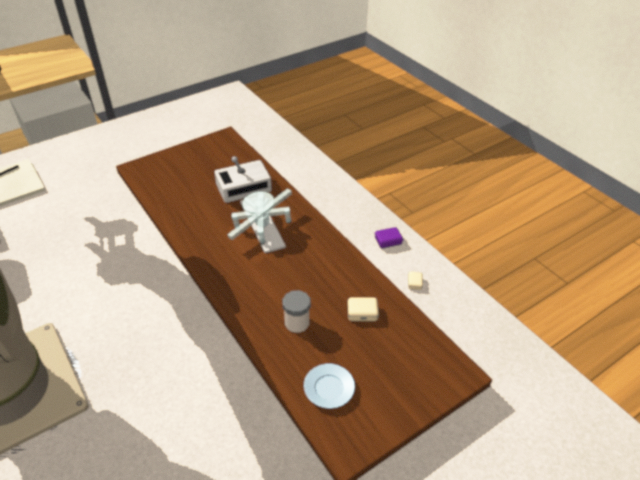

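Both views show the tester at the left: housing at top (157,245), stand at (237,265).
Case candidates, top-view pixels: the larger cream box on the shelf (422,244), a small cream box (398,159) and a purple box (330,140). I choose the larger cream one. The canister is at (398,311) and the saucer at (478,327).

```bash
cat > h.py <<'E'
import numpy as np,cv2
from bench import r
from scipy.spatial.transform import Rotation as R
def cm(n):
    m=r.camera_model(n); return m["K"],m["extrinsics"]
def cloud(n,d):
    K,E=cm(n); v,u=np.mgrid[:480,:640]
    P=np.stack([(u-K[0,2])/K[0,0]*d,(v-K[1,2])/K[1,1]*d,d],-1)
    return P@E[:3,:3].T+E[:3,3]
def onz(n,u,v,z):
    K,E=cm(n); ray=E[:3,:3]@np.array([(u-K[0,2])/K[0,0],(v-K[1,2])/K[1,1],1.])
    return E[:3,3]+ray*(z-E[2,3])/ray[2]
def proj(n,X):
    K,E=cm(n); p=(np.atleast_2d(X)-E[:3,3])@E[:3,:3]; p=p@K.T; return p[:,:2]/p[:,2:]
def crop(p,x0,y0,w,h,s,fn):
    cv2.imwrite(fn,cv2.resize(p[y0:y0+h,x0:x0+w],None,fx=s,fy=s,interpolation=cv2.INTER_CUBIC))
def st():
    s=r.read_state(); print("t",round(s["time"],2),"p",s["ee_pos"].round(4),"rv",R.from_quat(s["eef_rot"]).as_matrix().round(3).tolist(),"f",s["ft_force"].round(1),"w",round(s["width"],4)); return s
E
python3 - <<'E'
from h import *
p=cv2.imread("pics/top0.png");d=np.load("pics/top0.npy")
crop(p,120,195,190,140,4,"pics/c1.png")
crop(p,380,140,80,140,4,"pics/c2.png")
ps=cv2.imread("pics/side0.png");crop(ps,200,140,110,120,5,"pics/c3.png")
C=cloud("top",d)
# case: pixels in region z
for name,(x0,y0,x1,y1),(zl,zh) in [("case",(400,220,445,270),(.068,.09)),("house",(120,200,195,290),(.088,.1)),("can",(375,290,420,335),(.105,.13)),("sauc",(445,295,510,360),(.055,.08))]:
    q=C[y0:y1,x0:x1].reshape(-1,3); q=q[(q[:,2]>zl)&(q[:,2]<zh)]
    rect=cv2.minAreaRect((q[:,:2]*1000).astype(np.float32))
    print(name,len(q),rect,np.median(q[:,2]))
print(C[300,300],C[250,60],C[276,272])
q=C[195:335,120:310]; print("z at toggle",q[40:60,15:45,2].max())
v,u=np.where(C[195:300,120:190,2]>.1); print(list(zip(u+120,v+195))[:60], [C[b+195,a+120].round(3).tolist() for a,b in zip(u,v)][:40])
E
```

```text
case 719 ((635.839599609375, -245.7337646484375), (44.230777740478516, 58.14195251464844), 56.17462158203125) 0.07408012604541403
house 3037 ((632.6223754882812, 231.2957000732422), (81.89311981201172, 119.88138580322266), 78.0428695678711) 0.0942734946440631
can 747 ((514.2160034179688, -192.68101501464844), (52.17927551269531, 51.37363052368164), 89.96666717529297) 0.11649739089661038
sauc 1298 ((481.3330993652344, -349.38458251953125), (88.01100158691406, 87.85317993164062), 89.43505096435547) 0.05961182957699934
[ 0.53172066 -0.02063611  0.05189323] [0.62467653 0.41922579 0.05065764] [0.57613934 0.03098085 0.05622145]
z at toggle 0.8914335895480365
[(np.int64(159), np.int64(198)), (np.int64(156), np.int64(199)), (np.int64(140), np.int64(202)), (np.int64(148), np.int64(206)), (np.int64(155), np.int64(206)), (np.int64(157), np.int64(209)), (np.int64(137), np.int64(212)), (np.int64(171), np.int64(216)), (np.int64(181), np.int64(219)), (np.int64(184), np.int64(220)), (np.int64(125), np.int64(222)), (np.int64(125), np.int64(226)), (np.int64(152), np.int64(226)), (np.int64(144), np.int
[... 1688 characters left out ...]
, [0.58, -0.039, 0.891], [0.58, -0.039, 0.891], [0.58, -0.039, 0.891], [0.58, -0.039, 0.891], [0.58, -0.039, 0.891], [0.58, -0.039, 0.891], [0.58, -0.039, 0.891], [0.643, 0.243, 0.1], [0.643, 0.236, 0.1], [0.58, -0.039, 0.891], [0.641, 0.245, 0.1], [0.639, 0.243, 0.101], [0.638, 0.248, 0.1], [0.638, 0.236, 0.102], [0.58, -0.039, 0.891], [0.636, 0.244, 0.106], [0.635, 0.242, 0.107], [0.636, 0.242, 0.103], [0.636, 0.241, 0.1], [0.636, 0.234, 0.1], [0.634, 0.251, 0.101], [0.633, 0.243, 0.114], [0.633, 0.242, 0.113], [0.633, 0.241, 0.111], [0.634, 0.24, 0.108], [0.634, 0.239, 0.105], [0.634, 0.239, 0.102], [0.631, 0.244, 0.12], [0.631, 0.243, 0.118], [0.631, 0.243, 0.114], [0.631, 0.241, 0.116]]
```

View pics/c1.png

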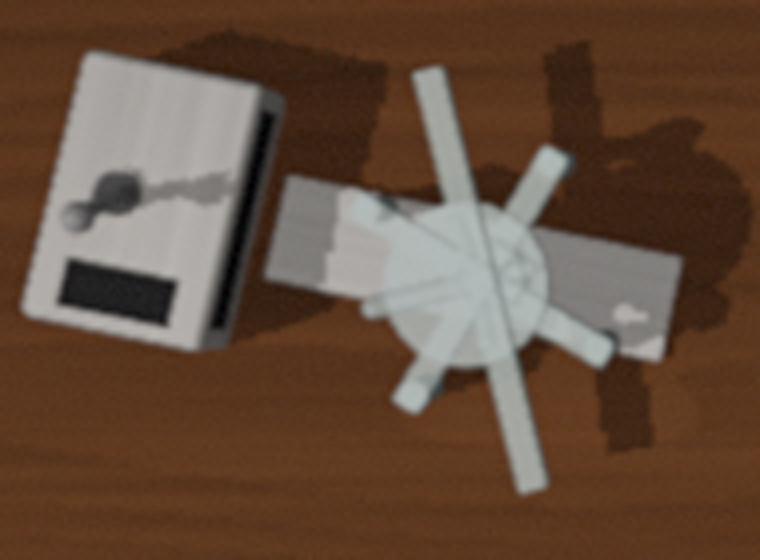

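View pics/c2.png

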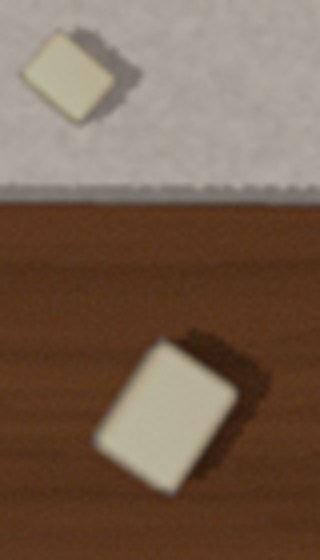

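View pics/c3.png

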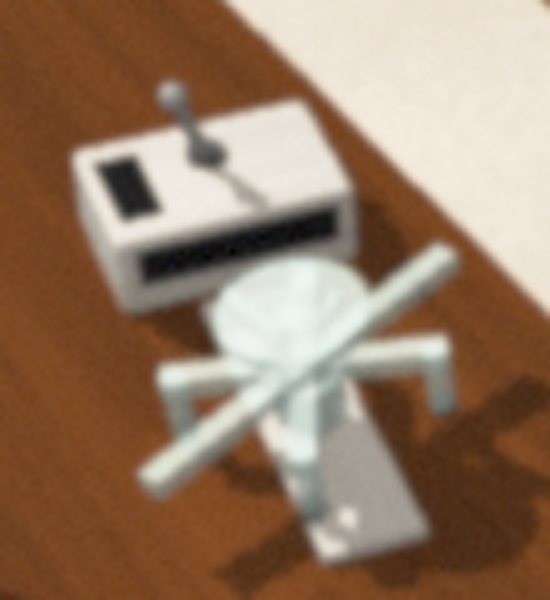

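The crop confirms the case: the cream box at (422,244) measures 58x44 mm, and the other cream box is much smaller. The stand has one straight bough, with its near end at top (252,317) and far end at (227,212). Its twig points left. Next I measure the stand's lean and the tester's angle.

Run:
```python
from h import *
d=np.load("pics/top0.npy");C=cloud("top",d)
yaw=np.deg2rad(-11.96);ex=np.array([np.cos(yaw),np.sin(yaw)]);ey=np.array([-ex[1],ex[0]])
O=np.array([.6326,.2313])-.155*ey;print("O",O)
def T(P):P=np.asarray(P)[:2]-O;return np.array([P@ex,P@ey]).round(4)
for nm,(u,v) in dict(m=(252,316),p=(228,214),m2=(249,306),p2=(231,225),tray=(236,266)).items():
    print(nm,C[v-1:v+2,u-1:u+2,2].round(3).tolist(),C[v,u].round(3),T(C[v,u]))
ds=np.load("pics/side0.npy");Cs=cloud("side",ds)
for nm,(u,v) in dict(m=(232,235),p=(289,192),tray=(258,200)).items():
    print("side",nm,Cs[v,u].round(4),T(Cs[v,u]))
# bar
q=C[236:290,185:292].reshape(-1,3);q=q[(q[:,2]>.0535)&(q[:,2]<.0585)];
print(len(q),cv2.minAreaRect((q[:,:2]*1000).astype(np.float32)))
# toggle tip: highest pts
q=C[230:265,130:165].reshape(-1,3);q=q[(q[:,2]<.2)];q=q[q[:,2]>.125];print("tip",q.mean(0),q[:,2].max(),T(q.mean(0)))
for X in [(0,0,.076),(0,.155,.095),(0,-.08,.056),(0,.105,.056)]:
    w=np.r_[O+X[0]*ex+X[1]*ey,X[2]];print(X,w.round(4),proj("top",w).round(1),proj("side",w).round(1))
```

```text
O [0.60047954 0.07966466]
m [[0.091, 0.092, 0.09], [0.091, 0.09, 0.09], [0.09, 0.09, 0.05]] [0.506 0.063 0.09 ] [-0.0884 -0.0362]
p [[0.102, 0.103, 0.103], [0.102, 0.103, 0.102], [0.103, 0.104, 0.104]] [0.685 0.105 0.103] [0.0775 0.0421]
m2 [[0.09, 0.092, 0.092], [0.094, 0.091, 0.091], [0.091, 0.094, 0.09]] [0.524 0.068 0.091] [-0.0724 -0.0275]
p2 [[0.101, 0.101, 0.101], [0.104, 0.102, 0.101], [0.102, 0.102, 0.103]] [0.666 0.1   0.102] [0.0597 0.033 ]
tray [[0.126, 0.128, 0.126], [0.128, 0.126, 0.127], [0.125, 0.126, 0.125]] [0.593 0.086 0.126] [-0.0081  0.0046]
side m [0.5116 0.0563 0.0906] [-0.0821 -0.0413]
side p [0.6864 0.1006 0.101 ] [0.0798 0.0383]
side tray [0.5971 0.0867 0.1284] [-0.0048  0.0061]
1217 ((585.5706787109375, 102.92477416992188), (196.43801879882812, 89.22053527832031), 77.4630355834961)
tip [0.62257741 0.24355719 0.13739934] 0.14066405562764783 [-0.0123  0.1649]
(0, 0, 0.076) [0.6005 0.0797 0.076 ] [[244.1 262.6]] [[262.3 218.8]]
(0, 0.155, 0.095) [0.6326 0.2313 0.095 ] [[155.7 244.1]] [[241.5 173.4]]
(0, -0.08, 0.056) [0.5839 0.0014 0.056 ] [[288.1 271.7]] [[274.3 248. ]]
(0, 0.105, 0.056) [0.6222 0.1824 0.056 ] [[189.7 251.1]] [[248.9 198. ]]
```

```bash
cat >> h.py <<'E'
yaw=np.deg2rad(-11.96);ex=np.array([np.cos(yaw),np.sin(yaw)]);ey=np.array([-ex[1],ex[0]])
O=np.array([.6326,.2313])-.155*ey
def T(P):P=np.asarray(P)[:2]-O;return np.array([P@ex,P@ey]).round(4)
def W(x,y,z):return np.r_[O+x*ex+y*ey,z]
def plan(pos,ydeg):
    "shift/turn in tool axes to TCP pos with tool x at world angle ydeg, pointing down"
    s=st();M=R.from_quat(s["eef_rot"]);a=np.deg2rad(ydeg)
    G=np.array([[np.cos(a),np.sin(a),0],[np.sin(a),-np.cos(a),0],[0,0,-1.]])
    rv=(M.inv()*R.from_matrix(G)).as_rotvec(degrees=True)
    print("T now",T(s["ee_pos"]),"| turn",rv.round(2),"shift",M.inv().apply(np.asarray(pos)-s["ee_pos"]).round(4))
E
python3 -c "
from h import *
plan(W(-.087,-.080,.2),78.04)"
```

```text
t 0.1 p [0.1827 0.5973 0.2218] rv [[0.292, 0.956, -0.0], [0.956, -0.292, -0.001], [-0.001, 0.0, -1.0]] f [-0.5 -0.8 -0.8] w 0.087
T now [-0.516   0.4199] | turn [-0.    0.07 -5.04] shift [-0.4602  0.4713  0.0224]
```

>>> {"method": "carry_out", "body": {
  "increments": "0 0 -5 -0.046 0.047 0 0;0 0 -5 -0.092 0.094 0 0;0 0 -5 -0.138 0.141 0 0;0 0 -5 -0.184 0.188 0 0;0 0 -5 -0.23 0.235 0 0",
  "squeeze": 10
}}

```text
time: 0.72
ee_pos: [0.3328, 0.3212, 0.222]
eef_rot: [0.777, 0.629, -0.001, 0.0]
ft_force: [1.9, 1.2, 0.3]
width: 0.0452
```

```bash
python3 -c "
from h import *
plan(W(-.087,-.080,.2),78.04)"
```

```text
t 0.72 p [0.3328 0.3212 0.222 ] rv [[0.208, 0.978, -0.0], [0.978, -0.208, -0.001], [-0.001, -0.0, -1.0]] f [1.9 1.2 0.3] w 0.0452
T now [-0.3119  0.1808] | turn [-0.01  0.07 -0.05] shift [-0.2606  0.2251  0.0223]
```

>>> {"method": "carry_out", "body": {
  "increments": "0 0 0 -0.052 0.045 0 0;0 0 0 -0.105 0.09 0.004 0;0 0 0 -0.157 0.135 0.012 0;0 0 0 -0.21 0.18 0.022 0;0 0 0 -0.26 0.225 0.022 0"
}}

```text
time: 1.35
ee_pos: [0.4821, 0.0481, 0.2012]
eef_rot: [0.777, 0.629, -0.001, 0.0]
ft_force: [0.2, 1.4, 0.1]
width: 0.0018
```

```bash
python3 -c "
from h import *
plan(W(-.087,-.080,.072),78.04)"
```

```text
t 1.35 p [0.4821 0.0481 0.2012] rv [[0.208, 0.978, -0.001], [0.978, -0.208, -0.001], [-0.001, -0.001, -1.0]] f [0.2 1.4 0.1] w 0.0018
T now [-0.1093 -0.0554] | turn [-0.03  0.07 -0.03] shift [-0.0244  0.0224  0.1292]
```

>>> {"method": "carry_out", "body": {
  "increments": "0 0 0 -0.025 0.022 0 0;0 0 0 -0.025 0.022 0.04 0;0 0 0 -0.025 0.022 0.08 0;0 0 0 -0.025 0.022 0.115 0;0 0 0 -0.025 0.022 0.129 0"
}}

```text
time: 1.98
ee_pos: [0.497, 0.0188, 0.0704]
eef_rot: [0.777, 0.629, -0.002, -0.0]
ft_force: [0.2, 0.8, 0.2]
width: 0.0007
```

Run:
```python
from h import *
plan(W(-.087,-.019,.070),78.04)
p,d=r.camera("top");crop(p,120,195,190,140,4,"pics/d1.png")
```

```text
t 1.98 p [0.497  0.0188 0.0704] rv [[0.208, 0.978, -0.004], [0.978, -0.208, -0.002], [-0.003, -0.003, -1.0]] f [0.2 0.8 0.2] w 0.0007
T now [-0.0886 -0.081 ] | turn [-0.19  0.16 -0.03] shift [0.062  0.0016 0.0002]
```

View pics/d1.png

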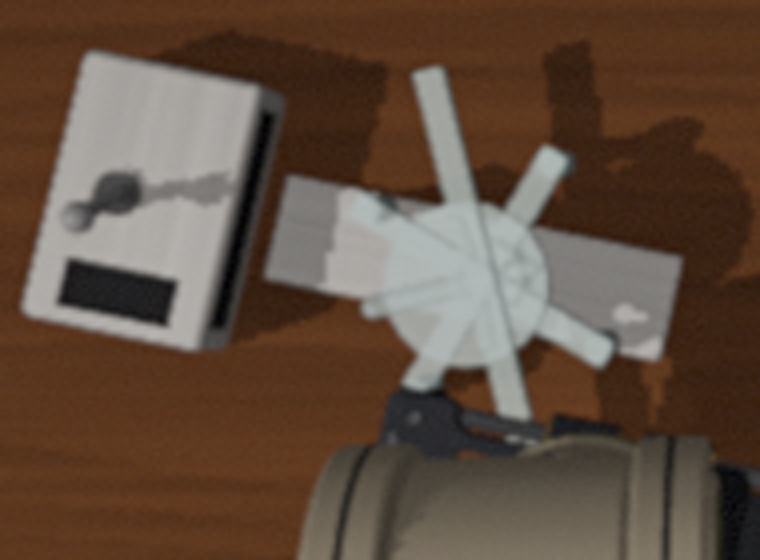

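The closed gripper is on the -y side of the near bough's end, and nothing has moved. I push towards tester +y.

>>> {"method": "carry_out", "body": {
  "increments": "0 0 0 0.008 0.001 0 0;0 0 0 0.016 0.001 0 0;0 0 0 0.024 0.001 0 0;0 0 0 0.031 0.001 0 0;0 0 0 0.036 0.001 0 0"
}}

```text
time: 2.65
ee_pos: [0.5053, 0.0541, 0.0699]
eef_rot: [0.777, 0.629, -0.002, -0.0]
ft_force: [-1.0, -1.2, 0.4]
width: 0.0003
```

Run:
```python
from h import *
plan(W(-.087,-.019,.070),78.04)
p,d=r.camera("top");crop(p,120,195,190,140,4,"pics/d2.png")
```

```text
t 2.65 p [0.5053 0.0541 0.0699] rv [[0.207, 0.978, -0.004], [0.978, -0.207, -0.002], [-0.003, -0.004, -1.0]] f [-1.  -1.2  0.4] w 0.0003
T now [-0.0878 -0.0447] | turn [-0.21  0.18 -0.01] shift [ 0.0257  0.0008 -0.0002]
```

View pics/d2.png

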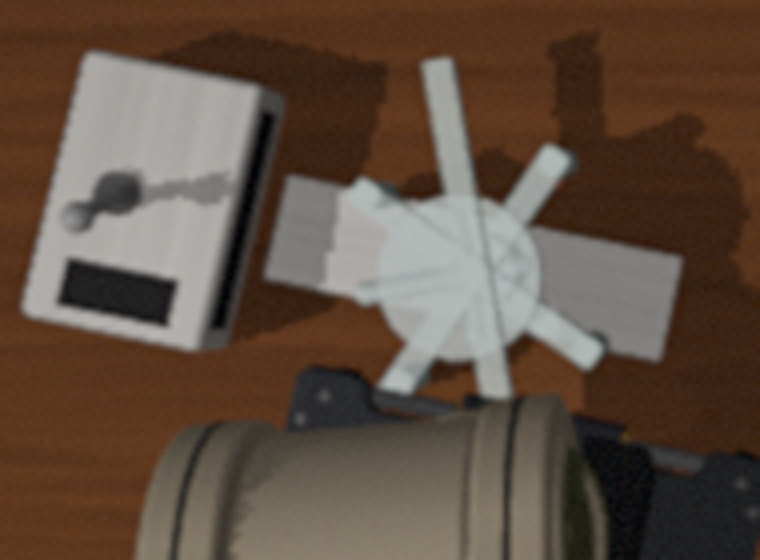

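The stand has turned slightly, and its far end is now at crop (437,62). I keep pushing.

>>> {"method": "carry_out", "body": {
  "increments": "0 0 0 0.006 0.001 0 0;0 0 0 0.012 0.001 0 0;0 0 0 0.018 0.001 0 0;0 0 0 0.023 0.001 0 0;0 0 0 0.026 0.001 0 0"
}}

```text
time: 3.32
ee_pos: [0.5117, 0.0803, 0.0697]
eef_rot: [0.777, 0.63, -0.002, -0.001]
ft_force: [-1.9, -1.9, -0.2]
width: 0.0003
```

Run:
```python
from h import *
plan(W(-.087,-.019,.070),78.04)
p,d=r.camera("top");crop(p,120,195,190,140,4,"pics/d3.png")
C=cloud("top",d)
for u in range(222,244,2): print(u,[ (C[v,u,2].round(3)) for v in (212,216,220,226,232)])
```

```text
t 3.33 p [0.5117 0.0803 0.0697] rv [[0.207, 0.978, -0.004], [0.978, -0.207, -0.002], [-0.003, -0.004, -1.0]] f [-1.9 -1.9 -0.2] w 0.0003
T now [-0.087  -0.0177] | turn [-0.22  0.16  0.03] shift [-0.0013 -0.     -0.0003]
222 [np.float64(0.048), np.float64(0.047), np.float64(0.051), np.float64(0.049), np.float64(0.091)]
224 [np.float64(0.05), np.float64(0.049), np.float64(0.05), np.float64(0.05), np.float64(0.087)]
226 [np.float64(0.047), np.float64(0.048), np.float64(0.048), np.float64(0.048), np.float64(0.053)]
228 [np.float64(0.049), np.float64(0.049), np.float64(0.049), np.float64(0.047), np.float64(0.049)]
230 [np.float64(0.049), np.float64(0.05), np.float64(0.048), np.float64(0.048), np.float64(0.049)]
232 [np.float64(0.047), np.float64(0.05), np.float64(0.048), np.float64(0.05), np.float64(0.046)]
234 [np.float64(0.046), np.float64(0.047), np.float64(0.049), np.float64(0.049), np.float64(0.051)]
236 [np.float64(0.05), np.float64(0.05), np.float64(0.047), np.float64(0.049), np.float64(0.047)]
238 [np.float64(0.05), np.float64(0.048), np.float64(0.048), np.float64(0.05), np.float64(0.047)]
240 [np.float64(0.048), np.float64(0.049), np.float64(0.05), np.float64(0.05), np.float64(0.051)]
242 [np.float64(0.048), np.float64(0.048), np.float64(0.047), np.float64(0.049), np.float64(0.092)]
```

View pics/d3.png

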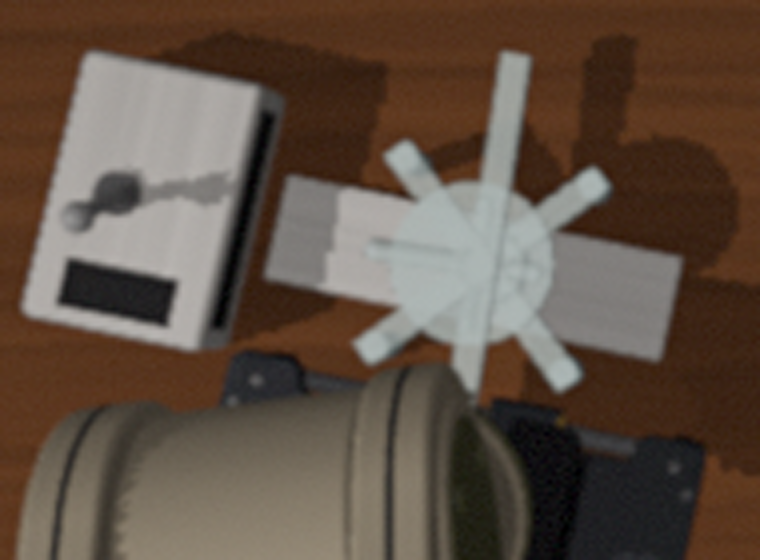

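The feet are now off the bar and the stand looks level. The bough is about 0.07 rad short of square, so I nudge it a little more and then back off.

>>> {"method": "carry_out", "body": {
  "increments": "0 0 0 0.003 0 0 0;0 0 0 0.005 0 0 0;0 0 0 0.005 0 0 0;0 0 0 -0.010 0 0 0;0 0 0 -0.04 0.0 0 0"
}}

```text
time: 4.0
ee_pos: [0.5036, 0.0411, 0.0699]
eef_rot: [0.776, 0.631, -0.002, -0.0]
ft_force: [0.5, 0.0, 0.4]
width: 0.0002
```

Run:
```python
from h import *
plan(W(-.10,-.08,.2),78.04)
p,d=r.camera("top");crop(p,120,195,190,140,4,"pics/d4.png");np.save("pics/d4.npy",d)
p,d=r.camera("side");crop(p,180,140,130,120,5,"pics/d4s.png")
```

```text
t 4.0 p [0.5036 0.0411 0.0699] rv [[0.205, 0.979, -0.004], [0.979, -0.205, -0.002], [-0.002, -0.003, -1.0]] f [0.5 0.  0.4] w 0.0002
T now [-0.0868 -0.0578] | turn [-0.18  0.13  0.14] shift [-0.0225 -0.0137 -0.13  ]
```

View pics/d4.png

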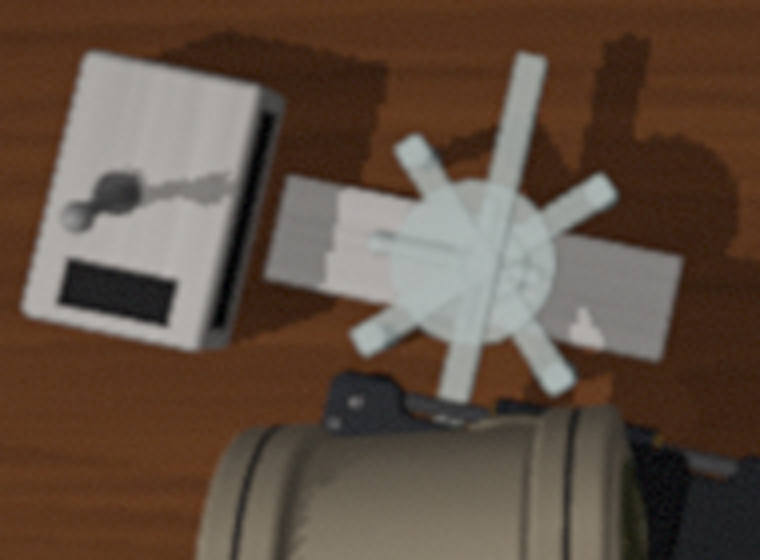

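View pics/d4s.png

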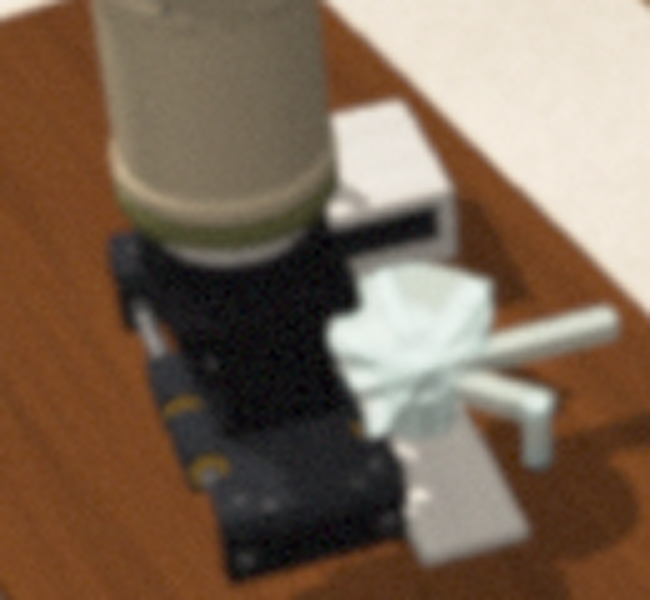

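The boughs are square to the bar, with an image slope of 0.217 rad against 0.209. The tray centre is at crop (472,262). I lift away and compute where to press.

>>> {"method": "carry_out", "body": {
  "increments": "0 0 0 -0.022 -0.01 0 0;0 0 0 -0.022 -0.01 -0.05 0;0 0 0 -0.02 -0.01 -0.10 0;0 0 0 0.01 -0.03 -0.13 0;0 0 0 0.03 -0.06 -0.13 0"
}}

```text
time: 4.72
ee_pos: [0.4524, 0.0806, 0.2026]
eef_rot: [0.778, 0.628, -0.0, 0.0]
ft_force: [-1.1, 0.9, -0.5]
width: 0.0001
```

Run:
```python
from h import *
d=np.load("pics/d4.npy");C=cloud("top",d)
q=C[230:300,200:275].reshape(-1,3);q=q[(q[:,2]>.112)&(q[:,2]<.13)]
rad=cv2.minEnclosingCircle((q[:,:2]*1000).astype(np.float32));print(len(q),np.median(q,0),rad,q[:,:2].mean(0))
A=np.c_[q[:,:2],np.ones(len(q))];print("tilt",np.linalg.lstsq(A,q[:,2],rcond=None)[0])
print(onz("top",120+472/4,195+262/4,.122),T(onz("top",120+472/4,195+262/4,.122)))
c=np.median(q,0)
print("T",T(c))
for (u,v) in [(252,212),(250,222),(247,232),(235,290)]: print(C[v,u].round(4),T(C[v,u]))
plan(np.r_[c[:2],.15],78.04)
p,d=r.camera("side");crop(p,180,140,130,120,5,"pics/d5s.png")
```

```text
1324 [0.60375013 0.08316466 0.12087083] ((604.0560302734375, 85.5645523071289), 37.042640686035156) [0.60380468 0.08310898]
tilt [-1.71808797e-03 -1.07764003e-05  1.21883067e-01]
[0.60286839 0.08323462 0.122     ] [0.0016 0.004 ]
T [0.0025 0.0041]
[0.6904 0.0646 0.0908] [0.0911 0.0039]
[0.6721 0.0677 0.0927] [0.0726 0.0031]
[0.6546 0.0733 0.0888] [0.0543 0.005 ]
[0.5519 0.0928 0.0903] [-0.0502  0.0028]
t 4.72 p [0.4524 0.0806 0.2026] rv [[0.212, 0.977, 0.001], [0.977, -0.212, -0.001], [-0.001, 0.001, -1.0]] f [-1.1  0.9 -0.5] w 0.0001
T now [-0.1451 -0.0297] | turn [ 0.04  0.03 -0.27] shift [0.0346 0.1474 0.0527]
```

View pics/d5s.png

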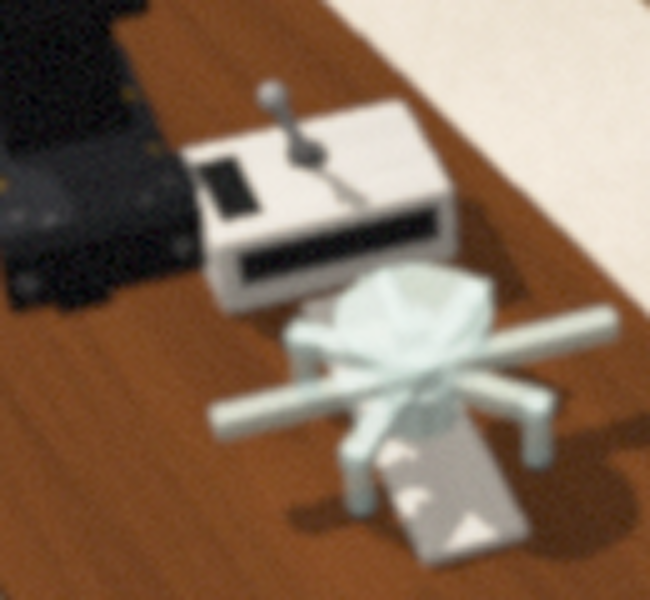

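The stand is level: the tray's slope is under 0.002, its top is at z ≈ 0.121, and all four feet are on the shelf straddling the bar. I now press on the tray centre.

>>> {"method": "carry_out", "body": {
  "increments": "0 0 0 0.012 0.05 0 0;0 0 0 0.024 0.1 0 0;0 0 0 0.0346 0.147 0 0;0 0 0 0.0346 0.147 0.03 0;0 0 0 0.0346 0.147 0.0527 0"
}}

```text
time: 5.4
ee_pos: [0.5998, 0.0861, 0.1462]
eef_rot: [0.777, 0.629, -0.002, -0.001]
ft_force: [-0.4, -0.0, 0.1]
width: 0.0006
```

```bash
python3 -c "
from h import *
plan((.6036,.0832,.122),78.04)"
```

```text
t 5.4 p [0.5998 0.0861 0.1462] rv [[0.209, 0.978, -0.004], [0.978, -0.209, -0.001], [-0.002, -0.004, -1.0]] f [-0.4 -0.   0.1] w 0.0006
T now [-0.002   0.0062] | turn [-0.22  0.13 -0.08] shift [-0.002   0.0045  0.0242]
```

>>> {"method": "carry_out", "body": {
  "increments": "0 0 0 -0.002 0.0045 0.008 0;0 0 0 -0.002 0.0045 0.014 0;0 0 0 -0.002 0.0045 0.018 0;0 0 0 -0.002 0.0045 0.021 0;0 0 0 -0.002 0.0045 0.023 0"
}}

```text
time: 6.02
ee_pos: [0.6038, 0.0834, 0.1235]
eef_rot: [0.777, 0.629, -0.002, -0.001]
ft_force: [-0.4, -0.7, -0.3]
width: 0.0009
```

```bash
python3 -c "
from h import *
plan((.6036,.0832,.122),78.04)"
```

```text
t 6.03 p [0.6038 0.0834 0.1235] rv [[0.208, 0.978, -0.004], [0.978, -0.208, -0.001], [-0.002, -0.003, -1.0]] f [-0.4 -0.7 -0.3] w 0.0009
T now [0.0025 0.0043] | turn [-0.19  0.1  -0.07] shift [-0.0002 -0.0002  0.0015]
```

>>> {"method": "carry_out", "body": {
  "increments": "0 0 0 0 0 0.001 0;0 0 0 0 0 0.002 0;0 0 0 0 0 0.0025 0;0 0 0 0 0 0.003 0;0 0 0 0 0 0.003 0"
}}

```text
time: 6.65
ee_pos: [0.6041, 0.0835, 0.1222]
eef_rot: [0.777, 0.629, -0.001, -0.001]
ft_force: [-4.9, -0.3, 13.0]
width: 0.0004
```

```bash
python3 -c "
from h import *
plan((.6036,.0832,.122),78.04)"
```

```text
t 6.65 p [0.6041 0.0835 0.1222] rv [[0.208, 0.978, -0.003], [0.978, -0.208, -0.0], [-0.001, -0.002, -1.0]] f [-4.9 -0.3 13. ] w 0.0004
T now [0.0028 0.0045] | turn [-0.14  0.04 -0.07] shift [-0.0004 -0.0005  0.0002]
```

The tray takes 13 N and stays at z = 0.122. I check that it is level while loaded.

Run:
```python
from h import *
p,d=r.camera("side");C=cloud("side",d);crop(p,180,140,130,120,5,"pics/e1.png")
for u,v in [(300,204),(292,206),(282,209),(228,223),(236,221),(245,219)]:print(C[v,u].round(4),T(C[v,u]))
plan((.6036,.0832,.2),78.04)
```

```text
[0.6915 0.0618 0.0895] [0.0927 0.0014]
[0.671  0.0639 0.0918] [ 0.0723 -0.0008]
[0.6498 0.0734 0.086 ] [0.0495 0.0041]
[0.5215 0.0926 0.0934] [-0.08   -0.0037]
[0.5401 0.0903 0.0916] [-0.0613 -0.0021]
[0.5606 0.0863 0.0903] [-0.0404 -0.0017]
t 6.7 p [0.6041 0.0835 0.1222] rv [[0.208, 0.978, -0.003], [0.978, -0.208, -0.0], [-0.001, -0.002, -1.0]] f [-5.7 -1.2 13.7] w 0.0006
T now [0.0028 0.0045] | turn [-0.14  0.04 -0.07] shift [-0.0005 -0.0006 -0.0778]
```

View pics/e1.png

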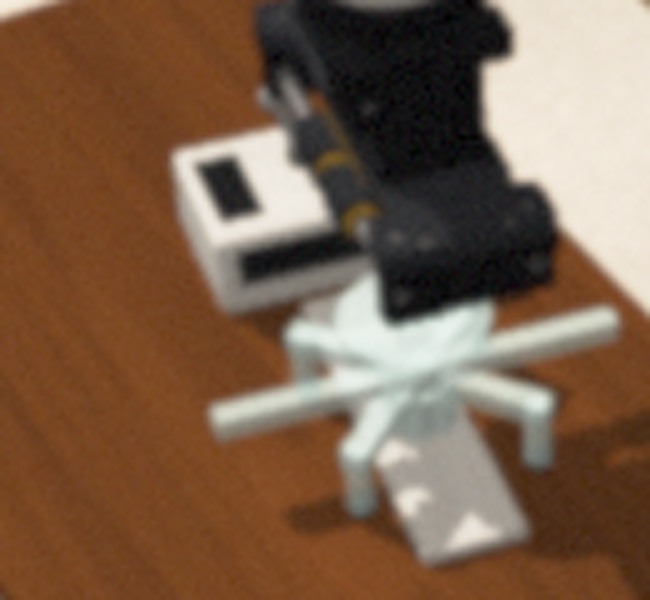

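Under load the stand has not moved from its unloaded pose (bough tips at crop (610,320) and (225,418)), so it stays level. I lift straight up.

>>> {"method": "carry_out", "body": {
  "increments": "0 0 0 0 0 -0.02 0;0 0 0 0 0 -0.05 0;0 0 0 0 0 -0.078 0;0 0 0 -0.05 0 -0.09 0.068;0 0 0 -0.10 0 -0.09 0.068"
}}

```text
time: 7.32
ee_pos: [0.5839, -0.0153, 0.2135]
eef_rot: [0.777, 0.63, -0.0, -0.0]
ft_force: [0.3, -0.7, -0.4]
width: 0.013
```

```bash
python3 -c "
from h import *
plan((.6358,-.2457,.2),56.17)"
```

```text
t 7.33 p [ 0.5839 -0.0153  0.2135] rv [[0.207, 0.978, -0.0], [0.978, -0.207, 0.0], [0.0, -0.0, -1.0]] f [ 0.3 -0.7 -0.4] w 0.013
T now [ 0.0034 -0.0963] | turn [-1.000e-02  0.000e+00  2.187e+01] shift [-0.2147  0.0986  0.0135]
```

>>> {"method": "carry_out", "body": {
  "increments": "0 0 7 -0.055 0.025 0 0.068;0 0 14 -0.11 0.05 0 0.068;0 0 21.9 -0.165 0.075 0 0.068;0 0 21.9 -0.2147 0.0986 0.0135 0.068;0 0 21.9 -0.2147 0.0986 0.0135 0.068"
}}

```text
time: 7.95
ee_pos: [0.634, -0.2514, 0.1983]
eef_rot: [0.884, 0.467, -0.002, 0.0]
ft_force: [0.0, -0.4, 0.1]
width: 0.0623
```

Run:
```python
from h import *
p,d=r.camera("side");crop(p,230,200,190,140,4,"pics/f1.png")
plan((.6358,-.2457,.055),56.17)
```

```text
t 8.0 p [ 0.6349 -0.2483  0.199 ] rv [[0.56, 0.828, -0.002], [0.828, -0.56, -0.001], [-0.002, -0.001, -1.0]] f [-1.6  0.4 -0. ] w 0.0643
T now [ 0.1016 -0.3137] | turn [-0.07  0.11 -0.25] shift [ 0.0029 -0.0005  0.144 ]
```

View pics/f1.png

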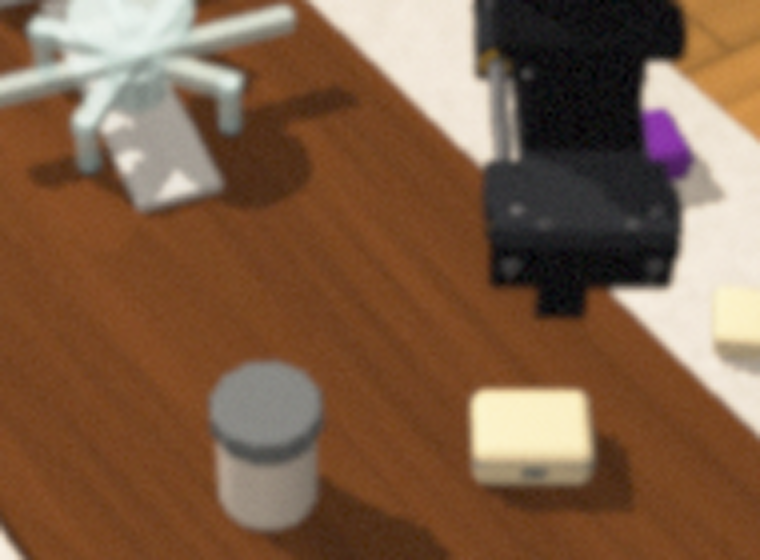

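The gripper is above the cream case at crop (530,435) and the canister is well clear. I descend.

>>> {"method": "carry_out", "body": {
  "increments": "0 0 0 0.003 -0.0005 0.03 0.068;0 0 0 0.003 -0.0005 0.07 0.068;0 0 0 0.003 -0.0005 0.105 0.068;0 0 0 0.003 -0.0005 0.127 0.068;0 0 0 0.003 -0.0005 0.127 0.068"
}}

```text
time: 8.62
ee_pos: [0.6355, -0.2444, 0.071]
eef_rot: [0.883, 0.469, -0.002, -0.001]
ft_force: [0.1, -0.3, 0.7]
width: 0.0676
```

Run:
```python
from h import *
plan((.6358,-.2457,.0555),56.17)
```

```text
t 8.62 p [ 0.6355 -0.2444  0.071 ] rv [[0.559, 0.829, -0.004], [0.829, -0.559, 0.0], [-0.002, -0.003, -1.0]] f [ 0.1 -0.3  0.7] w 0.0676
T now [ 0.1014 -0.3097] | turn [-0.19  0.12 -0.18] shift [-0.0009  0.001   0.0155]
```

>>> {"method": "carry_out", "body": {
  "increments": "0 0 0 -0.001 0.001 0.008 0.068;0 0 0 -0.001 0.001 0.015 0.068;0 0 0 -0.001 0.001 0.015 0.068;0 0 0 -0.001 0.001 0.015 0.03;0 0 0 -0.001 0.001 0.015 0.03",
  "squeeze": 8
}}

```text
time: 9.25
ee_pos: [0.6359, -0.2458, 0.0564]
eef_rot: [0.883, 0.469, -0.002, -0.001]
ft_force: [-0.3, 0.2, -0.7]
width: 0.0552
```

>>> {"method": "carry_out", "body": {
  "increments": "0 0 0 0 0 0 0.03;0 0 0 0 0 0 0.03;0 0 0 0 0 -0.015 0.03;0 0 0 0 0 -0.04 0.03;0 0 0 0 0 -0.08 0.03"
}}

```text
time: 9.88
ee_pos: [0.6356, -0.2455, 0.1371]
eef_rot: [0.883, 0.469, -0.002, -0.001]
ft_force: [0.4, 0.1, 0.1]
width: 0.0438
```

Run:
```python
from h import *
plan((.6036,.0832,.205),56.17)
p,d=r.camera("side");crop(p,230,160,190,140,4,"pics/g1.png")
```

```text
t 9.88 p [ 0.6356 -0.2455  0.1371] rv [[0.559, 0.829, -0.005], [0.829, -0.559, 0.0], [-0.003, -0.004, -1.0]] f [0.4 0.1 0.1] w 0.0438
T now [ 0.1018 -0.3109] | turn [-0.25  0.15 -0.19] shift [ 0.2544 -0.2107 -0.0676]
```

View pics/g1.png

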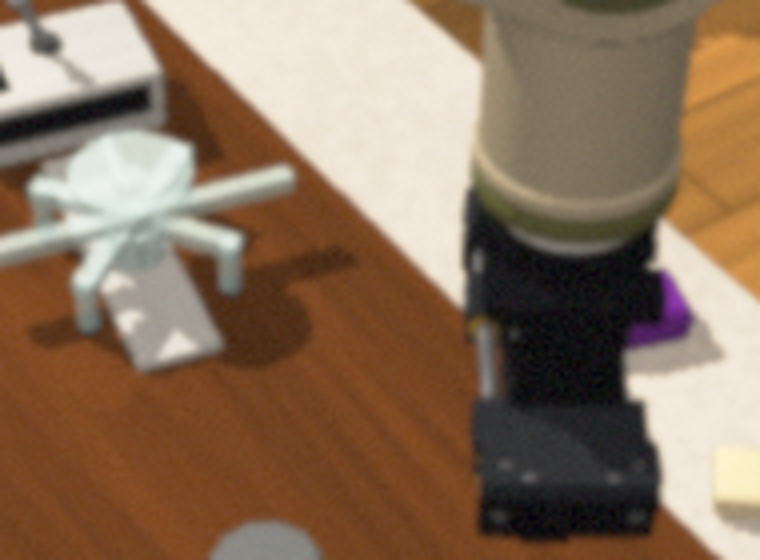

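The grip holds at 43.8 mm, so the case is held. I carry it to above the tray.

>>> {"method": "carry_out", "body": {
  "increments": "0 0 0 0 0 -0.04 0.03;0 0 0 0.035 -0.03 -0.068 0.03;0 0 0 0.08 -0.066 -0.068 0.03;0 0 0 0.125 -0.104 -0.068 0.03;0 0 0 0.165 -0.137 -0.068 0.03"
}}

```text
time: 10.55
ee_pos: [0.6164, -0.0312, 0.2125]
eef_rot: [0.883, 0.47, 0.001, 0.002]
ft_force: [1.1, -0.5, -0.1]
width: 0.044
```

Run:
```python
from h import *
plan((.6036,.0832,.18),56.17)
```

```text
t 10.55 p [ 0.6164 -0.0312  0.2125] rv [[0.559, 0.829, 0.004], [0.829, -0.559, -0.001], [0.001, 0.004, -1.0]] f [ 1.1 -0.5 -0.1] w 0.044
T now [ 0.0386 -0.1052] | turn [ 0.24 -0.06 -0.16] shift [ 0.0877 -0.0747  0.0323]
```

>>> {"method": "carry_out", "body": {
  "increments": "0 0 0 0.03 -0.026 0 0.03;0 0 0 0.06 -0.052 0 0.03;0 0 0 0.0877 -0.0747 0.005 0.03;0.2 0 0 0.0877 -0.0747 0.02 0.03;0.2 0 0 0.0877 -0.0747 0.032 0.03"
}}

```text
time: 11.18
ee_pos: [0.6037, 0.0823, 0.1801]
eef_rot: [0.883, 0.469, 0.001, 0.0]
ft_force: [-0.1, -0.4, -1.8]
width: 0.0439
```

Run:
```python
from h import *
plan((.6036,.0832,.134),56.17)
p,d=r.camera("side");crop(p,180,120,130,120,5,"pics/g2.png")
```

```text
t 11.18 p [0.6037 0.0823 0.1801] rv [[0.56, 0.829, 0.001], [0.829, -0.56, 0.0], [0.001, 0.001, -1.0]] f [-0.1 -0.4 -1.8] w 0.0439
T now [0.0026 0.0033] | turn [ 0.06 -0.05 -0.2 ] shift [ 0.0007 -0.0006  0.0461]
```

View pics/g2.png

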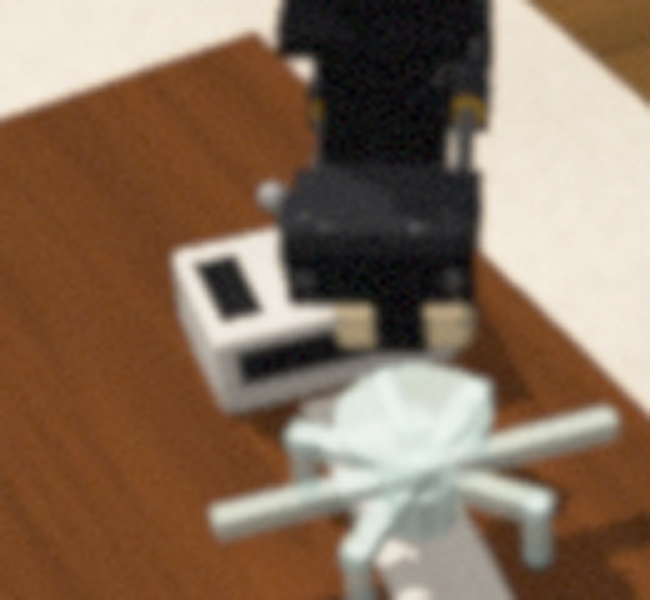

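The case hangs level in the grip above the tray. I lower it slowly.

>>> {"method": "carry_out", "body": {
  "increments": "0 0 0 0.0007 -0.0006 0.015 0.03;0 0 0 0.0007 -0.0006 0.028 0.03;0 0 0 0.0007 -0.0006 0.038 0.03;0 0 0 0.0007 -0.0006 0.044 0.03;0 0 0 0.0007 -0.0006 0.046 0.03"
}}

```text
time: 11.85
ee_pos: [0.6028, 0.0825, 0.132]
eef_rot: [0.883, 0.469, -0.001, 0.0]
ft_force: [-0.4, 0.7, -0.2]
width: 0.0441
```

Run:
```python
from h import *
plan((.6036,.0832,.128),56.17)
```

```text
t 11.85 p [0.6028 0.0825 0.132 ] rv [[0.56, 0.828, -0.001], [0.828, -0.56, -0.001], [-0.001, -0.0, -1.0]] f [-0.4  0.7 -0.2] w 0.0441
T now [0.0017 0.0033] | turn [-0.02  0.07 -0.26] shift [0.001  0.0003 0.004 ]
```

>>> {"method": "carry_out", "body": {
  "increments": "0 0 0 0.001 0 0.001 0.03;0 0 0 0.001 0 0.002 0.03;0 0 0 0.001 0 0.003 0.03;0 0 0 0.001 0 0.0035 0.03;0 0 0 0.001 0 0.0035 0.03"
}}

```text
time: 12.48
ee_pos: [0.6033, 0.0834, 0.1285]
eef_rot: [0.883, 0.469, -0.001, 0.0]
ft_force: [-0.3, -0.1, -0.6]
width: 0.0442
```

Run:
```python
from h import *
plan((.6036,.0832,.128),56.17)
```

```text
t 12.47 p [0.6033 0.0834 0.1285] rv [[0.56, 0.828, -0.001], [0.828, -0.56, -0.001], [-0.001, -0.0, -1.0]] f [-0.3 -0.1 -0.6] w 0.0442
T now [0.002  0.0042] | turn [-0.02  0.07 -0.25] shift [0.     0.0003 0.0005]
```

>>> {"method": "carry_out", "body": {
  "increments": "0 0 0 0 0 0.0004 0.03;0 0 0 0 0 0.0008 0.03;0 0 0 0 0 0.001 0.03;0 0 0 0 0 0.001 0.03;0 0 0 0 0 0.001 0.03"
}}

```text
time: 13.1
ee_pos: [0.6035, 0.0833, 0.1283]
eef_rot: [0.883, 0.469, -0.0, 0.0]
ft_force: [-2.2, -0.3, 6.0]
width: 0.0437
```

Run:
```python
from h import *
s=st()
```

```text
t 13.1 p [0.6035 0.0833 0.1283] rv [[0.56, 0.828, -0.0], [0.828, -0.56, -0.0], [-0.001, -0.0, -1.0]] f [-2.2 -0.3  6. ] w 0.0437
```

The case is in light contact with the tray (6 N). I ease off slightly, open, then lift.

>>> {"method": "carry_out", "body": {
  "increments": "0 0 0 0 0 0 0.03;0 0 0 0 0 0 0.050;0 0 0 0 0 0 0.056;0 0 0 0 0 0 0.062;0 0 0 0 0 0 0.062"
}}

```text
time: 13.72
ee_pos: [0.6035, 0.0833, 0.1282]
eef_rot: [0.883, 0.469, -0.0, 0.0]
ft_force: [-0.1, 0.2, 0.2]
width: 0.0609
```

Run:
```python
from h import *
s=st()
p,d=r.camera("side");crop(p,180,120,130,120,5,"pics/g3.png")
```

```text
t 13.72 p [0.6035 0.0833 0.1282] rv [[0.56, 0.828, -0.0], [0.828, -0.56, -0.0], [-0.001, -0.0, -1.0]] f [-0.1  0.2  0.2] w 0.0609
```

View pics/g3.png

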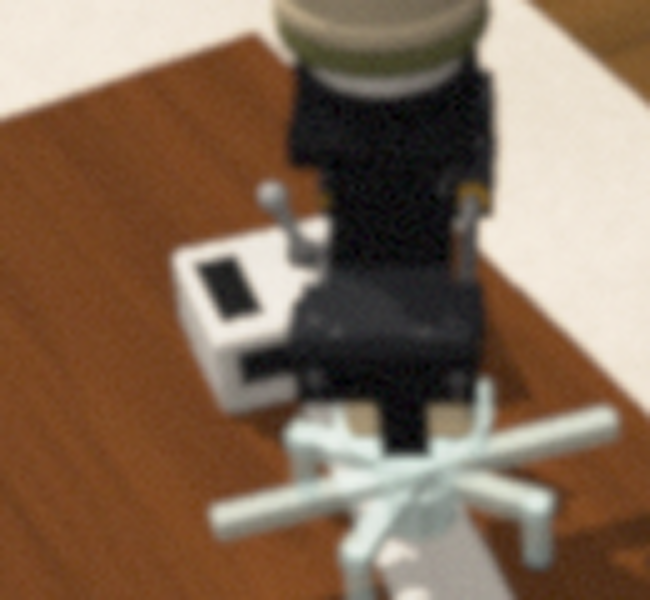

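The case rests on the tray and the fingers are open. I lift straight up.

>>> {"method": "carry_out", "body": {
  "increments": "0 0 0 0 0 -0.01 0.062;0 0 0 0 0 -0.025 0.062;0 0 0 0 0 -0.05 0.062;0 0 0 0 0 -0.08 0.062;0 0 0 0 0 -0.10 0.062"
}}

```text
time: 14.4
ee_pos: [0.6042, 0.0833, 0.231]
eef_rot: [0.883, 0.469, 0.001, 0.0]
ft_force: [0.2, -0.1, -1.5]
width: 0.062
```

Run:
```python
from h import *
p,d=r.camera("side");crop(p,180,120,130,120,5,"pics/g4.png");C=cloud("side",d)
plan(W(-.055,.165,.21),78.04)
```

```text
t 14.45 p [0.605  0.0833 0.2334] rv [[0.561, 0.828, 0.005], [0.828, -0.561, 0.001], [0.004, 0.003, -1.0]] f [ 0.6 -0.6  2.2] w 0.062
T now [0.0037 0.0045] | turn [  0.23  -0.17 -22.14] shift [ 0.1264 -0.1149  0.0235]
```

View pics/g4.png

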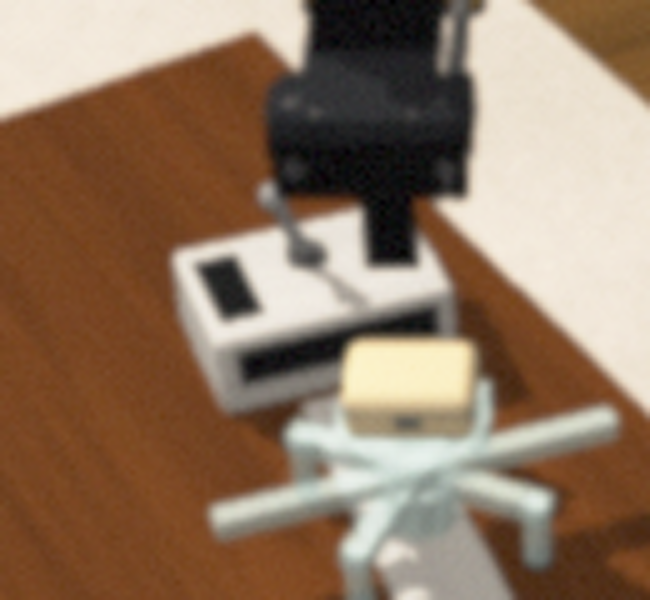

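The case sits flat and centred on the tray. I move to the robot side of the toggle with the fingers closed.

>>> {"method": "carry_out", "body": {
  "increments": "0 0 -7 0.03 -0.027 0 0;0 0 -14 0.06 -0.055 0 0;0 0 -22 0.095 -0.085 0 0;0 0 -22.1 0.126 -0.115 0.01 0;0 0 -22.1 0.126 -0.115 0.023 0"
}}

```text
time: 15.08
ee_pos: [0.5793, 0.257, 0.2104]
eef_rot: [0.775, 0.632, 0.003, 0.0]
ft_force: [-0.2, 0.3, -0.2]
width: 0.0202
```

Run:
```python
from h import *
plan(W(-.055,.165,.122),78.04)
```

```text
t 15.07 p [0.5793 0.257  0.2104] rv [[0.202, 0.979, 0.005], [0.979, -0.202, 0.003], [0.004, 0.004, -1.0]] f [-0.2  0.3 -0.2] w 0.0202
T now [-0.0575  0.1691] | turn [ 0.23 -0.23  0.32] shift [-0.0045  0.0021  0.0884]
```

>>> {"method": "carry_out", "body": {
  "increments": "0 0 0.3 -0.0045 0.002 0.02 0;0 0 0.3 -0.0045 0.002 0.045 0;0 0 0.3 -0.0045 0.002 0.07 0;0 0 0.3 -0.0045 0.002 0.088 0;0 0 0.3 -0.0045 0.002 0.088 0"
}}

```text
time: 15.7
ee_pos: [0.5802, 0.2517, 0.1213]
eef_rot: [0.777, 0.63, 0.002, 0.0]
ft_force: [-0.0, -0.3, 0.3]
width: 0.0003
```

Run:
```python
from h import *
plan(W(-.004,.165,.122),78.04)
p,d=r.camera("top");crop(p,120,195,190,140,4,"pics/t1.png")
p,d=r.camera("side");crop(p,180,120,130,120,5,"pics/t1s.png")
```

```text
t 15.7 p [0.5802 0.2517 0.1213] rv [[0.207, 0.978, 0.003], [0.978, -0.207, 0.002], [0.002, 0.003, -1.0]] f [-0.  -0.3  0.3] w 0.0003
T now [-0.0555  0.1641] | turn [ 0.15 -0.13 -0.01] shift [ 0.0009  0.0515 -0.0005]
```

View pics/t1.png

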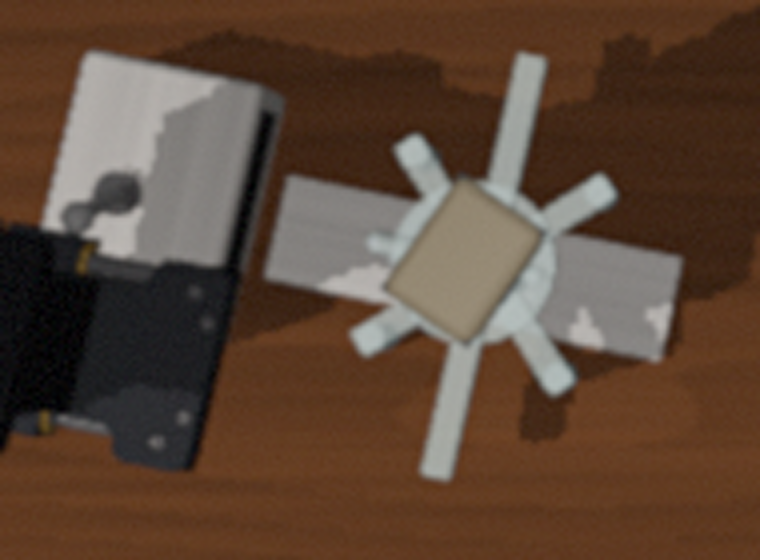

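View pics/t1s.png

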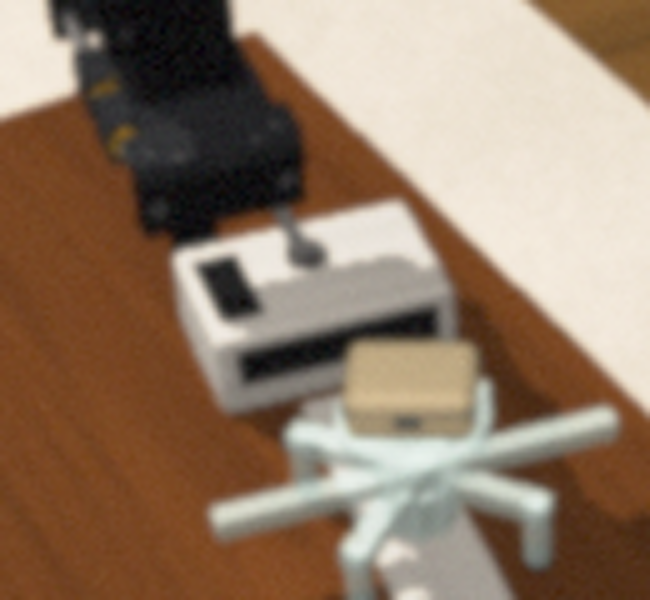

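The closed fingers are on the robot side of the lever. The case is centred at crop (465,260), with the tray at (472,262). I push the lever over.

>>> {"method": "carry_out", "body": {
  "increments": "0 0 0 0.001 0.01 0 0;0 0 0 0.001 0.02 0 0;0 0 0 0.001 0.03 0 0;0 0 0 0.001 0.038 0 0;0 0 0 0.001 0.045 0 0"
}}

```text
time: 16.42
ee_pos: [0.626, 0.2438, 0.1233]
eef_rot: [0.777, 0.63, 0.003, 0.0]
ft_force: [-1.6, 0.2, 1.6]
width: 0.0003
```

Run:
```python
from h import *
plan(W(-.001,.165,.122),78.04)
```

```text
t 16.43 p [0.626  0.2438 0.1233] rv [[0.207, 0.978, 0.005], [0.978, -0.207, 0.003], [0.004, 0.005, -1.0]] f [-1.6  0.2  1.6] w 0.0003
T now [-0.0091  0.1658] | turn [ 0.27 -0.24 -0.01] shift [-0.0008  0.0081  0.0014]
```

>>> {"method": "carry_out", "body": {
  "increments": "0 0 0 0 0.003 0.001 0;0 0 0 0 0.006 0.001 0;0 0 0 0 0.008 0.001 0;0 0 0 0 0.01 0.001 0;0 0 0 0 0.01 0.001 0"
}}

```text
time: 17.05
ee_pos: [0.6343, 0.242, 0.1217]
eef_rot: [0.777, 0.63, 0.002, -0.001]
ft_force: [-6.7, 0.1, 0.9]
width: 0.0008
```

Run:
```python
from h import *
plan(W(-.001,.165,.122),78.04)
```

```text
t 17.05 p [0.6343 0.242  0.1217] rv [[0.207, 0.978, 0.002], [0.978, -0.207, 0.003], [0.003, 0.001, -1.0]] f [-6.7  0.1  0.9] w 0.0008
T now [-0.0006  0.1658] | turn [ 0.08 -0.19  0.02] shift [-0.0008 -0.0004 -0.0003]
```

The force has risen to 6.7 N, so the lever seems to be at its stop. One more small push, then I back off.

>>> {"method": "carry_out", "body": {
  "increments": "0 0 0 0 0.002 0 0;0 0 0 0 0.003 0 0;0 0 0 0 0.003 0 0;0 0 0 0 0.003 0 0;0 0 0 0 0.003 0 0"
}}

```text
time: 17.68
ee_pos: [0.6347, 0.242, 0.1214]
eef_rot: [0.776, 0.63, -0.0, -0.002]
ft_force: [-13.5, -0.3, 5.8]
width: 0.0006
```

>>> {"method": "carry_out", "body": {
  "increments": "0 0 0 0 -0.02 0 0;0 0 0 0 -0.05 0 0;0 0 0 0 -0.08 -0.03 0;0 0 0 0 -0.12 -0.08 0;0 0 0 0.05 -0.17 -0.10 0"
}}

```text
time: 18.3
ee_pos: [0.4869, 0.314, 0.2225]
eef_rot: [0.778, 0.628, 0.002, -0.002]
ft_force: [0.9, 1.0, 0.0]
width: 0.0005
```

Run:
```python
from h import *
s=st()
p,d=r.camera("top");crop(p,120,195,190,140,4,"pics/z1.png");cv2.imwrite("pics/z0.png",p);C=cloud("top",d)
q=C[225:270,120:185].reshape(-1,3);q=q[(q[:,2]<.2)&(q[:,2]>.128)];print("tip",len(q),q.mean(0),T(q.mean(0)))
q=C[235:290,205:270].reshape(-1,3);q=q[(q[:,2]<.2)&(q[:,2]>.140)];print("case",len(q),cv2.minAreaRect((q[:,:2]*1000).astype(np.float32)),np.linalg.lstsq(np.c_[q[:,:2],np.ones(len(q))],q[:,2],rcond=None)[0],T(q.mean(0)),np.median(q[:,2]))
p,d=r.camera("side");crop(p,180,120,130,120,5,"pics/z1s.png")
```

```text
t 18.3 p [0.4869 0.314  0.2225] rv [[0.212, 0.977, 0.001], [0.977, -0.212, 0.006], [0.006, 0.0, -1.0]] f [0.9 1.  0. ] w 0.0005
tip 58 [0.65134177 0.23724366 0.135552  ] [0.0171 0.1647]
case 908 ((604.1585693359375, 83.58424377441406), (43.87274932861328, 58.02016067504883), 55.767269134521484) [0.00384048 0.01844514 0.14235934] [0.0026 0.004 ] 0.14645907243149076
```

View pics/z0.png

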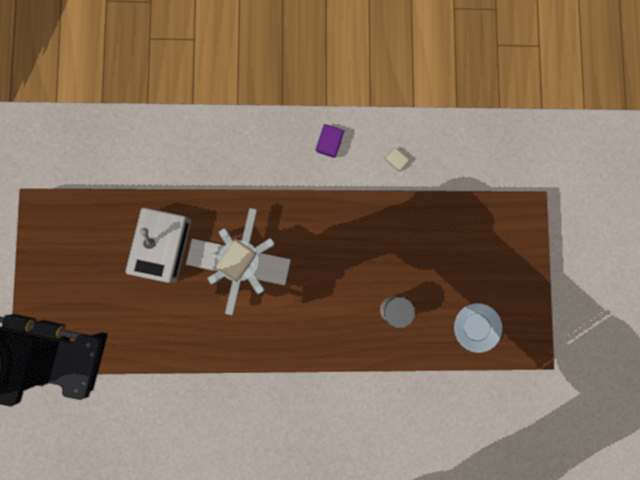

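View pics/z1s.png

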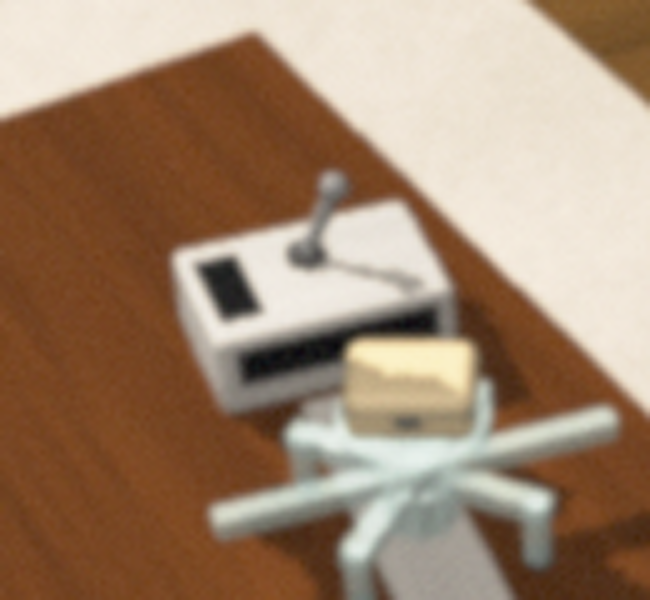

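The toggle leans fully to +x: its tip is at tester x = +17.1 mm against 17.4 expected. The case is level and within 1 mm of the tray centre. The canister (398,311) and saucer (478,327) are where they were. The robot is clear, so I let it settle and hand in.

>>> {"method": "carry_out", "body": {
  "increments": "0 0 0 0 0 0 0;0 0 0 0 0 0 0;0 0 0 0 0 0 0;0 0 0 0 0 0 0;0 0 0 0 0 0 0"
}}

```text
time: 19.02
ee_pos: [0.4824, 0.3228, 0.2213]
eef_rot: [0.774, 0.633, 0.002, -0.004]
ft_force: [0.4, 0.4, 0.8]
width: 0.0001
```

```bash
python3 -c "
from h import *
st(); print(r.close_job())"
```

```text
t 19.02 p [0.4824 0.3228 0.2213] rv [[0.198, 0.98, -0.002], [0.98, -0.198, 0.009], [0.008, -0.003, -1.0]] f [0.4 0.4 0.8] w 0.0001
the job is handed in; nothing more can be done
None
```

The job is done and handed in at 19.0 s, with every step carried out in the order asked.

- **Stand:** I pushed the near bough until the boughs were about 0.01 rad from the tester's x axis. All four feet are on the shelf and straddle the bar.
- **Press test:** I backed off and pressed the tray with about 13 N. The tray stayed at z = 0.122 and the stand stayed level.
- **Case:** I set it down on the tray with about 6 N of contact and released it. The last picture shows it flat and within about 1 mm of the tray centre.
- **Toggle:** I pushed it to its stop, reaching about 13 N there. Its tip is at tester x = +17.1 mm; fully on is 17.4 mm.
- **Bystanders:** The canister and the saucer are at the same pixels as at the start.

**Checks:** None failed. In the last top view a plane fitted to the case's top sloped by about 0.02 rad. I put that down to depth noise, because the side view showed the case flat. At hand-in the arm was clear of everything.

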